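Open the slip jar in its damp crock

ROBOT

A 7-joint arm with a two-finger parallel gripper is mounted at the origin on the work surface. World frame = base frame: x ahead of the robot, y to its left, z up, the work surface at z = 0. Lengths are in m, angles in rad, forces in N, time in s.
With the tool pointing down it reaches from about 0.4 to 0.85 m from the base axis. Payload 4.4 kg.
Tool frame: the origin (TCP) lies on the centre line of the jaws, within the pads' length; the fingertips stand 11 mm ahead of it and the grasp point (between the pads) lies 8 mm behind it; y points along the fingers, z is the direction in which the jaws open and shut, and the axes are right-handed (so a half turn about y gives the same grasp; the last joint's range is limited). The gripper opens to 94 mm and grips with 3 to 60 N. Pads are 16 mm wide; open, the fingers measure 119 mm over their backs; the gripper's body (75 mm by 177 mm) begins 78 mm behind the grasp point.
Start: joints at [-1.227, 0.628, 0.038, 1.517, -0.027, 0.996, -0.02], TCP at [0.259, 0.596, 0.196] pointing down, gripper open.
Joint ranges: [-3.06, 3.06], [-0.37, 2.12], [-1.25, 1.32], [0.18, 2.47], [-1.1, 4.24], [0.23, 1.98], [-2.94, 2.94]. Speed limits (rad/s): [2.57, 2.57, 3.14, 3.14, 3.14, 3.14, 3.14].

INTERFACE

Orientations are given as a unit quaternion [w, x, y, z].
In Python, from workcell import status, vision, ctrl gives the robot as it stands. The module is installed in compiled form; this text tells all that it offers.
- The arm moves only by the tool move_arm, never from a script. Its argument "plan" is a list of rows, each a list of 2 entries, a list of its own where there are three numbers: the shift along the tool's x, y, z in mm, then the turn about the tool's y in rad. In form: [[[dx, dy, dz], turn], ...]. A call has 1 to 12 rows; each row shifts and turns the commanded pose from where the row before left it, along the tool's axes as they then stand; what a row does not reach is not made up. A row lasts 1/12 s, in which the tool goes at most 41.7 mm and 7.16 degrees, less where a joint would pass 70% of its speed; a pose out of reach is approached as far as the arm can. A call is refused whole if a number of a shift passes 41.7 or a number of a turn 0.125, either way. A call with a gripper value outside its range is refused whole. "claw" is the opening, from 0 (shut) to 1 (fully open), set as the call begins (left out, the last holds). The fingers move at their own pace and stop on an object; the grip force is fixed at half the most. Time passes only in rows, so rows that do not move let the fingers close. It gives the time, the measured TCP pose, the force and the opening at its end, in the units of the state.
- status.get_obs(): the state, without advancing time (a new reading comes with each control period).
- vision.read_camera(name): name is "side" or "top" or "wrist"; returns the picture (480x640x3 uint8, red, green, blue); there is no depth.
- vision.camera_params(name): a dict with "camera_matrix" (3x3 intrinsics, pixels), "rvec" (rotation vector, rad) and "tvec" (3), from world to camera coordinates, as OpenCV has them. Camera axes: x right, y down, z forward; pixel columns grow to the right and rows downward; lengths in m; the calibration is good to about 2 mm. The wrist camera is an equidistant fisheye: a pixel r from the principal point sees the ray r / f radians off the axis. A picture is of the moment at which its call begins: read the wrist's pose just before it. camera_params takes no time and is no camera call; for the wrist camera it gives the pose at the moment of the call.
- ctrl.hand_in(): hands the job in, once; it reports no verdict.
The state is a dict: "t": time; "qpos": joint angles; "qd": joint speeds; "tau": joint torques, N m; "tcp_pos": TCP position; "tcp_rot": TCP orientation; "ft_force": force on the tool from outside, world axes, zero at the start; "wrist_torque": the same for the moment, N m; "gripper_width": finger opening in m.
Only numpy, scipy, OpenCV 4.12 (cv2) and the standard library are available. Lean on these libraries where they do the work, as an engineer would, in place of code of your own. Each camera call takes 0.05 s, during which the arm holds its last target.

TASK

Lift the loose lid off the green crock by its knob and set it down in the middle of the dark wooden board. Then unscrew the blue cap of the jar braced inside the crock, stop turning when the thread lets go, raise the cap straight up and finish while still holding it level just above the jar's mouth, clear of it by no more than two fingers' width. Leave the jar seated upright in its cradle and do not disturb the other things on the bench.

Things in the scene. Friction and masses are not known exactly. Their poses are not given: they have to be found in the camera images.
- lid_knob (a point): centre of the wooden knob (28 mm across, 26 high) on the crock's loose green lid (156 across, about 350 g, z up). The point is 89 mm above the lid's underside, a flange on which it stands when set down and which hangs 6 mm into the crock; the dome's flat top is 28 mm below the point. The lid hides the jar; it must rise 42 mm to pass above the cap.
- board: square dark wooden board, 210 x 210 x 12 mm thick, fixed flat on the bench; origin at the centre of its underside (its top is 12 mm above), axes along its sides
- crock: round green stoneware crock, 156 mm across, 68 high, fixed to the bench; origin at the centre of its underside. In it, under the lid, a wooden cradle holds the square jar upright and keeps it from turning (1.5 mm play on each side); nothing holds the jar down.
- jar_mouth (a point): centre of the mouth (top of the neck) of the white square jar, 64 x 64 mm, body 58 high, about 450 g, standing in the crock; 78 mm above the jar's underside, 86 above the bench. z up; the jar's corners point along its x and y axes. A springy black seal stands 4 mm out of the mouth (6 with the cap off) and keeps the cap tight.
- jar_dab (a point): the orange dab on the shoulder at the jar's +x corner (there is one at the -x corner too), 58 mm above its underside. The thread lets go when the cap's stripe points at the two dabs (cap x along jar x, either way round, within 0.24 rad); the cap pops up 2 mm and a stop ends the turning 0.24 rad past the line. Pulling earlier lifts the jar.
- cap_center (a point): centre of the blue screw cap, 60 mm across, 30 high, 50 g, z up, white stripe across the top along its x. Screwed on, it is 3 mm above jar_mouth, the cap's underside 6 mm above the crock's rim. Unscrews anticlockwise from above (+yaw), about 0.3 N m, without climbing; starts at -2.3 to -1.75 rad from the jar's yaw. Clear of neck and seal when raised 18 mm.
- glaze_jar: amber glass glaze jar with a white cap, 60 across, 85 high; loose bystander, leave alone (mm); origin at its underside
- glaze_bottle: green glass bottle with a red cap, 56 across, 150 high; loose bystander, leave alone (mm); origin at its underside
- mug: terracotta mug, 80 across, 90 high; loose bystander, leave alone (mm); origin at its underside
- bowl: clay-coloured bowl, 130 across, 55 high; loose bystander, leave alone (mm); origin at its underside
- vase: clay-coloured vase, 104 across, 175 high; loose bystander, leave alone (mm); origin at its underside
- clay_block: grey-brown clay block, 60 x 50 x 50; loose bystander, leave alone (mm); origin at its underside
- brush: paint brush lying flat; loose bystander, leave alone
- modelling_tool: pale wooden modelling tool lying flat; loose bystander, leave alone

How it is judged:
On the way:
1. the crock's lid stands on the board, released (horizontal distance between lid_knob and board below 0.05 m and angle between lid_knob's own z axis and vertical below 0.08 rad and z of lid_knob in the frame of board below 0.106 m and contact force between lid and board above 0.5 N and contact force between lid and the fingers below 0.05 N), for 0.2 s.
At the end, for the whole second after the job is handed in: lid level and released on the board, within 50 mm of its centre; cap gripped, still, level within 0.2 rad, within 20 mm of the jar axis, centre 23 to 75 mm above the mouth, touching only the fingers, stripe within 0.45 rad of the dabs; jar upright, within 6 mm of its start (all of step 1 and z of cap_center in the frame of jar_mouth between 0.023 and 0.075 m and horizontal distance between cap_center and jar_mouth below 0.02 m and angle between cap_center's own z axis and vertical below 0.2 rad and angle between the x axis of cap_center and the x axis of jar_mouth, either way round below 0.45 rad and contact force between cap and the fingers above 1 N and contact force between cap and jar below 0.05 N and linear speed of cap below 0.03 m/s and distance of jar_mouth from where it was at the start of the episode below 0.006 m and angle between jar_mouth's own z axis and vertical below 0.08 rad); the arm keeps its last pose, push and grip.
It fails at once if the jar is pulled up out of its cradle or knocked (distance of jar_mouth from where it was at the start of the episode above 0.02 m).
It fails at once if the lid is dropped or thrown (linear speed of lid above 0.7 m/s and contact force between lid and the fingers below 0.05 N).
It fails at once if a bystander is moved by more than 30 mm or knocked over (distance of any of glaze_jar, glaze_bottle, mug, bowl, vase, clay_block, brush, modelling_tool from where it was at the start of the episode above 0.03 m or angle between any of glaze_jar, glaze_bottle, mug, bowl, vase, clay_block's own z axis and vertical above 0.5 rad).
It also fails if it takes over 51 s, if anything falls off the work surface, if the arm or the gripper's body presses on something with over 40 N, if the wrist force passes 120 N, or if a joint passes its speed limit or range.

## Working session

There is one attempt and no reset: what is moved stays moved. The work goes in short steps, Python scripts to look and compute and a tool call to move; the robot and the scene stay as the last step left them, time stands still between calls to the robot, and variables do not carry over. Pictures are saved under pics/ and viewed, and the job is handed in when it is done.

Besides the shell and the picture viewer there is one more tool, called after "Call:" as a command line: name --argument value ..., lists and objects as JSON in quotes. move_arm: Moves the arm, as the interface text tells. Its arguments: {"type":"object","properties":{"plan":{"type":"array","items":{"type":"array"}},"claw":{"type":"number"}},"required":["plan"]}

```bash
mkdir -p pics
python3 - <<'E'
from workcell import status, vision
import cv2
o=status.get_obs()
for k in ['t','qpos','tcp_pos','tcp_rot','ft_force','gripper_width']: print(k,o[k])
for n in ['side','top','wrist']:
    p=vision.camera_params(n); print(n,p)
    im=vision.read_camera(n); cv2.imwrite(f'pics/{n}0.png',im[:,:,::-1])
E
```

```text
t 0.0
qpos [-1.22679286  0.62934587  0.03839628  1.51838761 -0.02699486  0.99629234
 -0.01998652]
tcp_pos [0.25864992 0.59555665 0.19514721]
tcp_rot [-0.69165458  0.69298198 -0.14399412  0.14372058]
ft_force [ 0.21413741  0.10879476 -0.50143886]
gripper_width 0.09364928957517993
side {'camera_matrix': array([[518.27547187,   0.        , 318.9933674 ],
       [  0.        , 518.27547187, 246.50197101],
       [  0.        ,   0.        ,   1.        ]]), 'rvec': array([ 2.33997987, -0.73093914,  0.2764508 ]), 'tvec': array([-0.46529612,  0.33266104,  1.41061064])}
top {'camera_matrix': array([[476.64938561,   0.        , 314.20745868],
       [  0.        , 476.64938561, 238.88986011],
       [  0.        ,   0.        ,   1.        ]]), 'rvec': array([ 2.155225  , -2.06834013,  0.21333236]), 'tvec': array([-0.02741322,  0.58462499,  1.1040407 ])}
wrist {'camera_matrix': array([[371.64829954,   0.        , 322.04843045],
       [  0.        , 371.64829954, 234.94063497],
       [  0.        ,   0.        ,   1.        ]]), 'rvec': array([-2.43991125, -1.5988517 , -0.20572725]), 'tvec': array([-0.64931622, -0.0266884 ,  0.39097071])}
```

View pics/side0.png

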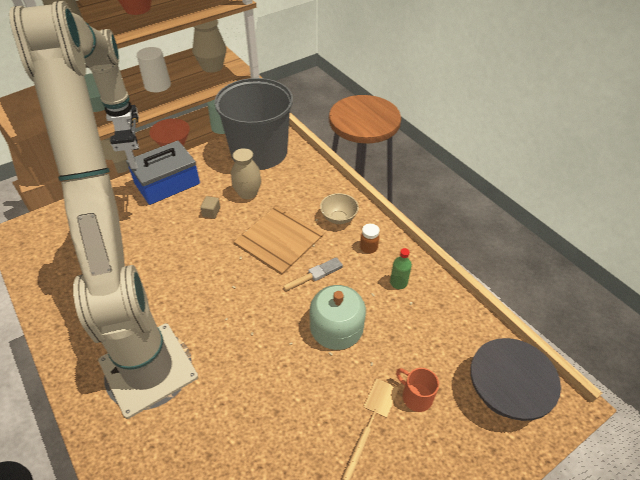

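View pics/top0.png

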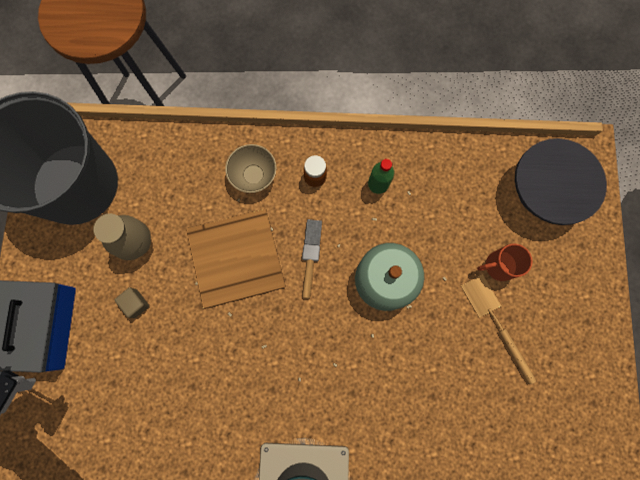

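View pics/wrist0.png

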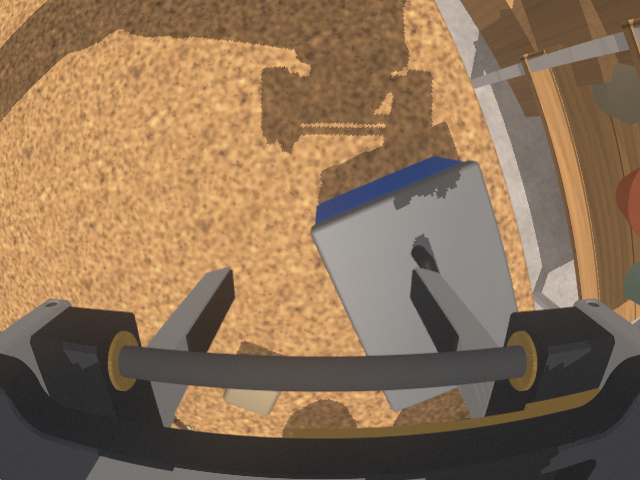

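The top view shows the lid knob at about (395,272), the board around (236,260), and the dab-bearing jar hidden. The side view has the knob at (338,297). Next I'll measure the knob and board.

```bash
cat > h.py <<'E'
import numpy as np, cv2
from scipy.spatial.transform import Rotation as R
from workcell import status, vision
def ray(name,px,p=None):
    p=p or vision.camera_params(name); K=p['camera_matrix'];Rm=cv2.Rodrigues(p['rvec'])[0];t=np.ravel(p['tvec'])
    px=np.atleast_2d(np.array(px,float))
    u=(px-[K[0,2],K[1,2]])/K[0,0]
    if name=='wrist':
        r=np.linalg.norm(u,axis=1,keepdims=True);d=np.hstack([u/np.maximum(r,1e-9)*np.sin(r),np.cos(r)])
    else: d=np.hstack([u,np.ones((len(u),1))])
    d=d@Rm; c=-Rm.T@t
    return c,d/np.linalg.norm(d,axis=1,keepdims=True)
def onz(name,px,z,p=None):
    c,d=ray(name,px,p); return c+d*((z-c[2])/d[:,2])[:,None]
def proj(name,X):
    p=vision.camera_params(name); return cv2.projectPoints(np.array(X,float).reshape(-1,1,3),p['rvec'],p['tvec'],p['camera_matrix'],None)[0].reshape(-1,2)
def tcp():
    o=status.get_obs(); q=o['tcp_rot']; return np.array(o['tcp_pos']),R.from_quat([q[1],q[2],q[3],q[0]]).as_matrix(),o
def tomove(target):
    p,M,o=tcp(); return M.T@(np.array(target)-p)*1000
E
python3 - <<'E'
from h import *
t=cv2.imread('pics/top0.png');s=cv2.imread('pics/side0.png')
def blob(im,box,lo,hi):
    x0,y0,x1,y1=box;h=cv2.cvtColor(im[y0:y1,x0:x1],cv2.COLOR_BGR2HSV)
    m=cv2.inRange(h,lo,hi);n,l,st,c=cv2.connectedComponentsWithStats(m);i=1+np.argmax(st[1:,4]);return st[i]+[x0,y0,0,0,0],c[i]+[x0,y0],(l==i)
st,c,_=blob(t,(382,258,410,286),(0,90,30),(18,255,255));print('knob top',st,c,onz('top',[c],.151));kt=c
st,c,_=blob(s,(325,287,352,308),(0,90,30),(18,255,255));print('knob side',st,c,onz('side',[c],.151));ks=c
# triangulate
c1,d1=ray('top',[kt]);c2,d2=ray('side',[ks]);d1=d1[0];d2=d2[0]
ab=np.linalg.lstsq(np.c_[d1,-d2],c2-c1,rcond=None)[0];print('tri',c1+ab[0]*d1,c2+ab[1]*d2)
# crock/lid green
st,c,m=blob(t,(345,230,435,320),(50,20,30),(95,255,255));print('green',st,c)
# board corners: darker than bench? show
cv2.imwrite('pics/b.png',cv2.resize(np.hstack([t[200:320,175:300],s[200:280,225:335].repeat(1,0) if 0 else cv2.copyMakeBorder(s[200:280,225:335],0,40,0,0,cv2.BORDER_CONSTANT)]),None,fx=3.2,fy=3.2,interpolation=cv2.INTER_CUBIC))
co=np.array([[188,236],[267,214],[284,288],[203,306]]);b=onz('top',co,.012);print(b,b.mean(0),np.linalg.norm(b-np.roll(b,1,0),axis=1))
co=np.array([[234,240],[277,208],[322,236],[283,271]]);b=onz('side',co,.012);print(b,b.mean(0),np.linalg.norm(b-np.roll(b,1,0),axis=1))
p,M,o=tcp();print(p,M)
E
```

```text
knob top [389 266  13  12 128] [394.8359375 271.546875 ] [[ 0.49990864 -0.18559994  0.151     ]]
knob side [333 291  11  15 114] [337.92982456 297.28070175] [[ 0.49845142 -0.18551942  0.151     ]]
tri [ 0.49996605 -0.18566594  0.15060128] [ 0.49874172 -0.18515775  0.1503409 ]
green [ 355  244   68   66 3310] [388.57039275 277.16555891]
[[0.58947484 0.31858628 0.012     ]
 [0.65555356 0.12104941 0.012     ]
 [0.46724605 0.06709289 0.012     ]
 [0.41457359 0.26477151 0.012     ]] [0.53171201 0.19287502 0.012     ] [0.18299311 0.20829597 0.19588524 0.20457572]
[[0.41387098 0.26894285 0.012     ]
 [0.60787039 0.314805   0.012     ]
 [0.66165075 0.11959543 0.012     ]
 [0.47743697 0.0686392  0.012     ]] [0.54020727 0.19299562 0.012     ] [0.21014801 0.1993467  0.20248236 0.19113151]
[0.25875508 0.5957374  0.19538449] [[ 9.17187861e-01 -5.52283393e-04  3.98454668e-01]
 [-3.98455051e-01 -1.30298826e-03  9.17186935e-01]
 [ 1.26346411e-05 -9.99998999e-01 -1.41514512e-03]]
```

View pics/b.png

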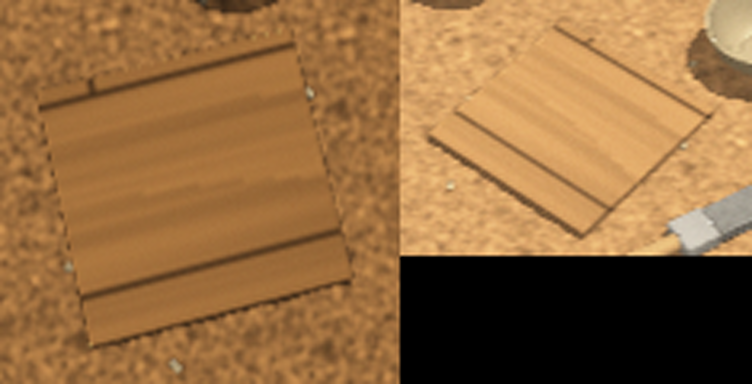

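Run:
```python
from h import *
t=np.array([[187,229],[266.5,211],[284,287],[204,308]]);b=onz('top',t,.012);print(b.mean(0),np.linalg.norm(b-np.roll(b,1,0),axis=1))
t=np.array([[234,243],[274,208],[322.5,236.5],[283,274]]);b=onz('side',t,.012);print(b.mean(0),np.linalg.norm(b-np.roll(b,1,0),axis=1))
print(tomove([.259,.596,.32]),tomove([.499,-.1855,.32]),tomove([.499,-.1855,.1425]))
```

```text
[0.53764842 0.19369857 0.012     ] [0.20701149 0.20770113 0.20155108 0.20366619]
[0.53494171 0.1884068  0.012     ] [0.20870924 0.20189891 0.21320187 0.19928248]
[ 1.21574666e-01 -1.24615861e+02  1.62096044e-01] [ 531.63928358 -123.7301235  -620.99037363] [ 531.63704093   53.76969876 -620.73918537]
```

Call:
move_arm --plan '[[[0,-31,0],0],[[0,-31,0],0],[[0,-31,0],0],[[5,-20,-6],0],[[15,-10,-18],0],[[22,0,-26],0],[[22,0,-26],0],[[22,0,-26],0],[[22,0,-26],0],[[22,0,-26],0],[[22,0,-26],0],[[22,0,-26],0]]' --claw 1

```text
t: 1.15
tcp_pos: [0.3365, 0.3361, 0.319]
tcp_rot: [-0.692, 0.692, -0.144, 0.144]
ft_force: [0.9, -0.2, -0.2]
gripper_width: 0.0938
```

Run:
```python
from h import *
p,M,o=tcp();print(o['t'],p,o['qpos'],tomove([.499,-.1855,.32]))
```

```text
1.15 [0.33651432 0.33612726 0.31895395] [-0.92333131  0.24422781  0.10166396  1.80369315 -0.02767514  1.09526397
  0.34913941] [ 356.80805868   -1.01356059 -413.74469138]
```

Call:
move_arm --plan '[[[22,0,-26],0],[[22,0,-26],0],[[22,0,-26],0],[[22,0,-26],0],[[22,0,-26],0],[[22,0,-26],0],[[22,0,-26],0],[[22,0,-26],0],[[22,0,-26],0],[[22,0,-26],0],[[22,0,-26],0],[[22,0,-26],0]]'

```text
t: 2.15
tcp_pos: [0.4543, -0.055, 0.3191]
tcp_rot: [0.692, -0.692, 0.144, -0.144]
ft_force: [0.9, 1.1, 0.5]
gripper_width: 0.0942
```

Call:
move_arm --plan '[[[20,0,-24],0],[[18,0,-20],0],[[15,0,-18],0],[[10,0,-10],0],[[0,0,0],0],[[0,0,0],0]]'

```text
t: 2.65
tcp_pos: [0.483, -0.1445, 0.3187]
tcp_rot: [0.692, -0.692, 0.145, -0.144]
ft_force: [0.2, -0.1, 0.2]
gripper_width: 0.0939
```

Run:
```python
from h import *
p,M,o=tcp();print(o['t'],p,o['qpos'],tomove([.499,-.1855,.1425]))
cv2.imwrite('pics/w1.png',vision.read_camera('wrist')[:,:,::-1])
```

```text
2.65 [ 0.48299484 -0.14454054  0.31866169] [-0.07731026  0.3098939   0.42450725  1.7427932  -0.14016876  1.11996044
  1.55031001] [ 31.2527959  176.12303994 -31.15642862]
```

View pics/w1.png

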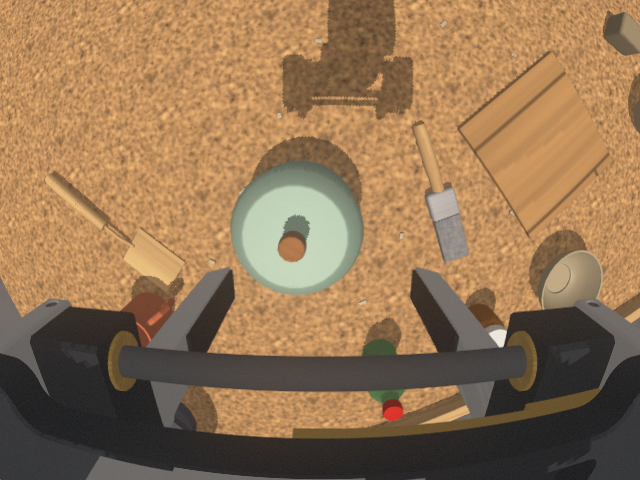

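The wrist view shows the knob at (291,248) and the crock centred around (297,228). I'll check it against my estimate.

Run:
```python
from h import *
im=cv2.imread('pics/w1.png');h=cv2.cvtColor(im[230:270,270:315],cv2.COLOR_BGR2HSV)
m=cv2.inRange(h,(0,110,60),(18,255,255));n,l,st,c=cv2.connectedComponentsWithStats(m);i=1+np.argmax(st[1:,4]);k=c[i]+[270,230];print(k,st[i],onz('wrist',[k],.151),onz('wrist',[k],.158))
```

```text
[291.06493506 248.47866419] [  8   6  27  26 539] [[ 0.50235706 -0.18548797  0.151     ]] [[ 0.50065748 -0.18408488  0.158     ]]
```

Call:
move_arm --plan '[[[16,10,-15],0],[[16,20,-15],0],[[0,30,0],0],[[0,30,0],0],[[0,25,0],0],[[0,18,0],0],[[0,10,0],0],[[0,0,0],0],[[0,0,0],0]]'

```text
t: 3.45
tcp_pos: [0.501, -0.184, 0.1764]
tcp_rot: [0.693, -0.692, 0.143, -0.143]
ft_force: [-0.0, -1.1, 0.3]
gripper_width: 0.0938
```

Run:
```python
from h import *
p,M,o=tcp();print(o['t'],p,tomove([.500,-.1852,.1425]))
cv2.imwrite('pics/w2.png',vision.read_camera('wrist')[:,:,::-1])
```

```text
3.45 [ 0.50101389 -0.18395814  0.17643238] [-0.43222281 33.93183953 -1.55573049]
```

View pics/w2.png

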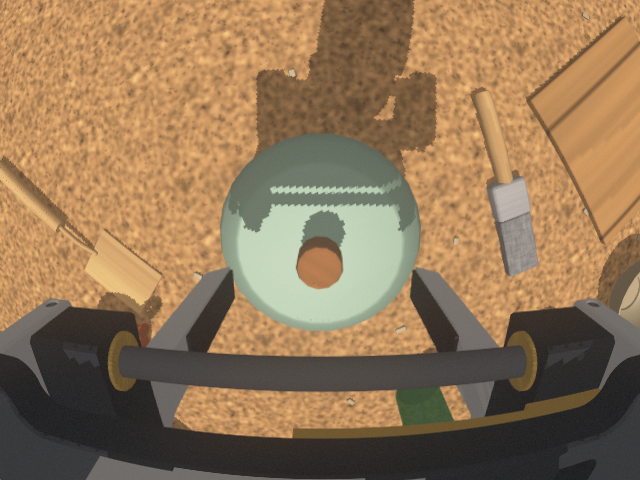

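The knob is at (320,265), centred between the fingers, so I'll descend and grip.

Call:
move_arm --plan '[[[0,12,-1],0],[[0,12,0],0],[[0,8,0],0],[[0,2,0],0],[[0,0,0],0],[[0,0,0],0]]'

```text
t: 4.0
tcp_pos: [0.5009, -0.1859, 0.1428]
tcp_rot: [-0.692, 0.692, -0.143, 0.144]
ft_force: [0.9, 0.3, -0.2]
gripper_width: 0.0942
```

Call:
move_arm --plan '[[[0,0,0],0],[[0,0,0],0],[[0,0,0],0],[[0,0,0],0],[[0,0,0],0],[[0,0,0],0],[[0,0,0],0],[[0,0,0],0]]' --claw 0

```text
t: 4.67
tcp_pos: [0.5004, -0.1857, 0.142]
tcp_rot: [0.692, -0.692, 0.144, -0.144]
ft_force: [0.3, 0.2, -0.0]
gripper_width: 0.044
```

Call:
move_arm --plan '[[[0,0,0],0],[[0,0,0],0],[[0,0,0],0],[[0,0,0],0],[[0,0,0],0],[[0,0,0],0]]'

```text
t: 5.17
tcp_pos: [0.5004, -0.1857, 0.142]
tcp_rot: [0.692, -0.692, 0.144, -0.144]
ft_force: [0.8, -0.1, 0.2]
gripper_width: 0.0271
```

Call:
move_arm --plan '[[[0,-3,0],0],[[0,-6,0],0],[[0,-10,0],0],[[0,-12,0],0],[[0,-15,0],0],[[0,-15,0],0],[[0,-15,0],0],[[0,-12,0],0],[[0,-8,0],0],[[0,-4,0],0],[[0,0,0],0]]'

```text
t: 6.08
tcp_pos: [0.5007, -0.1859, 0.243]
tcp_rot: [-0.692, 0.692, -0.143, 0.144]
ft_force: [0.3, -0.4, -5.1]
gripper_width: 0.0273
```

Run:
```python
from h import *
p,M,o=tcp();print(o['t'],p,o['ft_force'],tomove([.536,.191,p[2]]))
for n in ['side','top','wrist']:cv2.imwrite(f'pics/{n}3.png',vision.read_camera(n)[:,:,::-1])
```

```text
6.0833 [ 0.50071482 -0.18589559  0.2429907 ] [ 0.28733945 -0.37072623 -5.05940129] [-1.17794569e+02 -8.26754457e-02  3.59749581e+02]
```

View pics/side3.png

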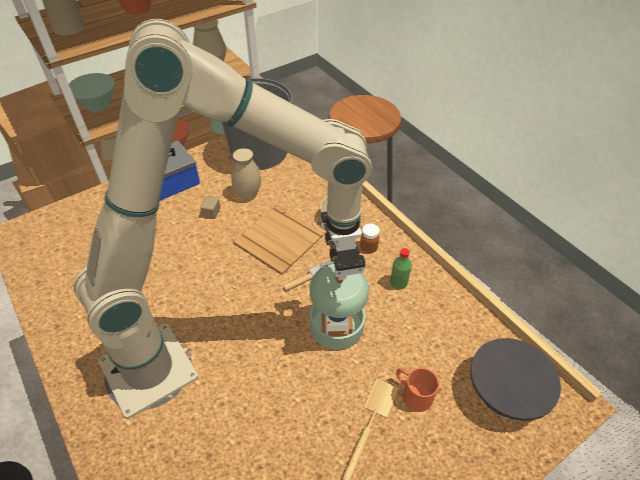

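View pics/wrist3.png

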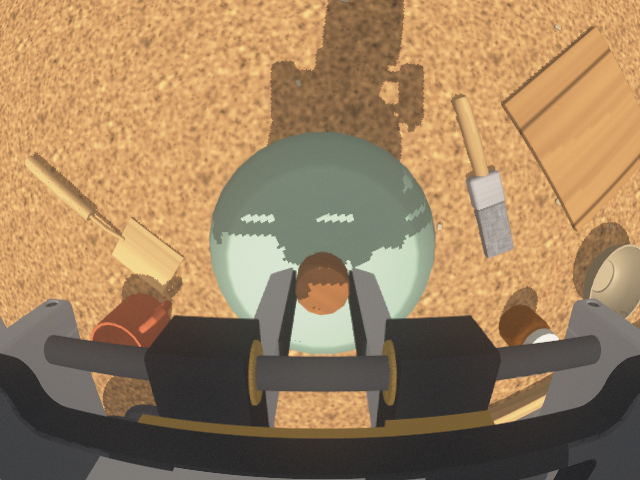

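The lid is lifted: side view shows it hanging at (340,290) above the open crock, with jar visible. Carry it to the board.

Call:
move_arm --plan '[[[-2,0,6],0],[[-4,0,12],0],[[-6,0,18],0],[[-8,0,25],0],[[-8,0,25],0],[[-8,0,25],0],[[-8,0,25],0],[[-8,0,25],0],[[-8,0,25],0],[[-8,0,25],0],[[-8,0,25],0],[[-8,0,25],0]]'

```text
t: 7.23
tcp_pos: [0.5264, 0.09, 0.2416]
tcp_rot: [0.693, -0.692, 0.144, -0.143]
ft_force: [0.1, -0.5, -3.5]
gripper_width: 0.0272
```

Call:
move_arm --plan '[[[-8,0,24],0],[[-8,0,24],0],[[-7,0,22],0],[[-6,0,18],0],[[-4,0,12],0],[[-2,0,6],0],[[0,0,0],0],[[0,0,0],0],[[0,0,0],0]]'

```text
t: 7.98
tcp_pos: [0.5375, 0.1964, 0.2421]
tcp_rot: [-0.692, 0.693, -0.145, 0.145]
ft_force: [0.3, -0.4, -4.5]
gripper_width: 0.0276
```

Run:
```python
from h import *
p,M,o=tcp();print(o['t'],p,o['qpos'],o['ft_force'],tomove([.536,.191,.093]))
for n in ['side','top']:cv2.imwrite(f'pics/{n}4.png',vision.read_camera(n)[:,:,::-1])
```

```text
7.9833 [0.53746852 0.19641914 0.24208112] [-0.63554753  0.48707444  0.35995454  1.68802336 -0.19556032  1.00271021
  0.95058803] [ 0.25144568 -0.42823226 -4.53812583] [  0.78077146 149.08782324  -5.37741868]
```

View pics/side4.png

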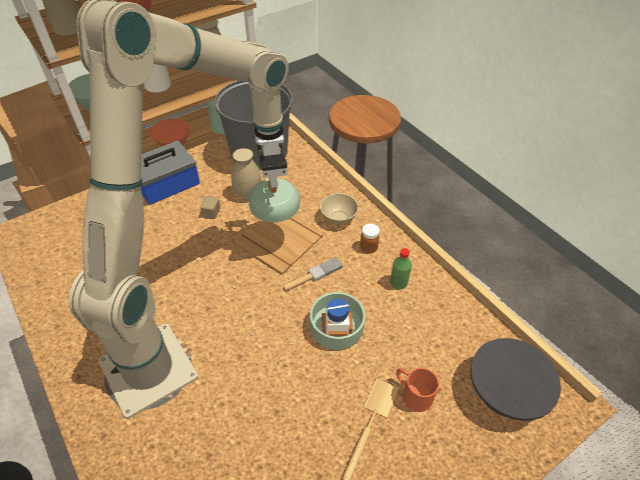

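View pics/top4.png

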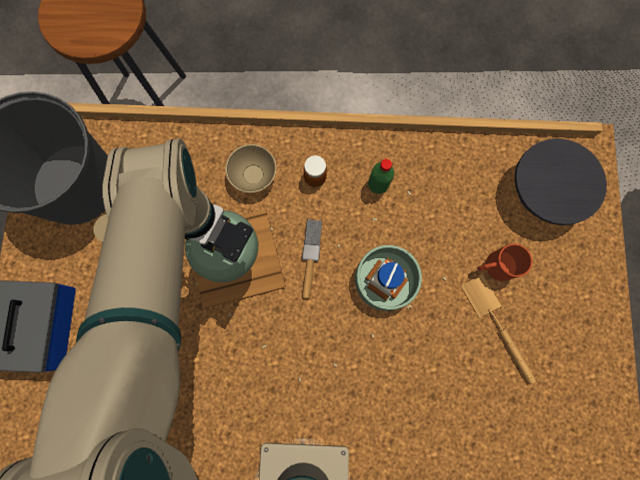

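Lid level above the board, jar's cap visible in the top view at (391,276). Lower it.

Call:
move_arm --plan '[[[0,8,-2],0],[[0,18,-3],0],[[0,25,0],0],[[0,25,0],0],[[0,22,0],0],[[0,18,0],0],[[0,14,0],0],[[0,8,0],0],[[0,4,0],0],[[0,2,0],0],[[0,0,0],0]]'

```text
t: 9.0
tcp_pos: [0.5358, 0.1936, 0.0982]
tcp_rot: [0.692, -0.692, 0.144, -0.144]
ft_force: [-0.0, -0.8, -4.3]
gripper_width: 0.0273
```

Call:
move_arm --plan '[[[0,2,0],0],[[0,2,0],0],[[0,1,0],0],[[0,0,0],0]]'

```text
t: 9.33
tcp_pos: [0.5355, 0.1938, 0.0932]
tcp_rot: [0.692, -0.692, 0.144, -0.144]
ft_force: [-0.4, 0.2, -4.4]
gripper_width: 0.0269
```

Call:
move_arm --plan '[[[0,1,0],0],[[0,0,0],0]]'

```text
t: 9.5
tcp_pos: [0.5356, 0.1937, 0.0921]
tcp_rot: [0.692, -0.692, 0.144, -0.144]
ft_force: [-0.0, 0.1, -3.8]
gripper_width: 0.0271
```

Call:
move_arm --plan '[[[0,1,0],0],[[0,0,0],0]]'

```text
t: 9.67
tcp_pos: [0.5355, 0.1937, 0.092]
tcp_rot: [0.692, -0.692, 0.144, -0.144]
ft_force: [-2.9, -0.8, 3.8]
gripper_width: 0.0271
```

Call:
move_arm --plan '[[[0,0,0],0],[[0,0,0],0],[[0,0,0],0],[[0,0,0],0],[[0,0,0],0],[[0,0,0],0],[[0,0,0],0],[[0,0,0],0]]' --claw 1

```text
t: 10.33
tcp_pos: [0.5355, 0.1937, 0.091]
tcp_rot: [-0.692, 0.692, -0.144, 0.144]
ft_force: [-0.4, 0.1, 0.3]
gripper_width: 0.0768
```

Call:
move_arm --plan '[[[0,-5,0],0],[[0,-12,0],0],[[0,-20,0],0],[[0,-25,0],0],[[0,-25,0],0],[[0,-25,0],0],[[0,-25,0],0],[[0,-20,0],0],[[0,-15,0],0]]'

```text
t: 11.08
tcp_pos: [0.5361, 0.1938, 0.2657]
tcp_rot: [0.693, -0.692, 0.143, -0.145]
ft_force: [0.4, 0.2, -1.1]
gripper_width: 0.0939
```

Run:
```python
from h import *
p,M,o=tcp();print(o['t'],p,o['qpos'],o['ft_force'])
cv2.imwrite('pics/wrist5.png',vision.read_camera('wrist')[:,:,::-1])
im=vision.read_camera('top')[:,:,::-1];cv2.imwrite('pics/top5.png',im)
cv2.imwrite('pics/top5c.png',cv2.resize(im[230:325,340:440],None,fx=6,fy=6,interpolation=cv2.INTER_CUBIC))
im=vision.read_camera('side')[:,:,::-1];cv2.imwrite('pics/side5.png',im)
cv2.imwrite('pics/side5c.png',cv2.resize(im[280:355,295:385],None,fx=7,fy=7,interpolation=cv2.INTER_CUBIC))
```

```text
11.0833 [0.53612794 0.19375532 0.26565993] [-0.63972412  0.45931108  0.36961956  1.66398834 -0.18605574  1.05019883
  0.94818089] [ 0.41962294  0.24049145 -1.12317587]
```

View pics/top5c.png

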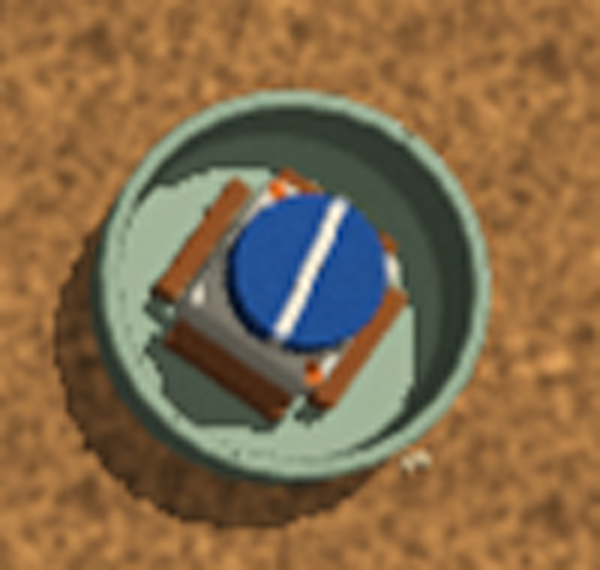

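View pics/side5c.png

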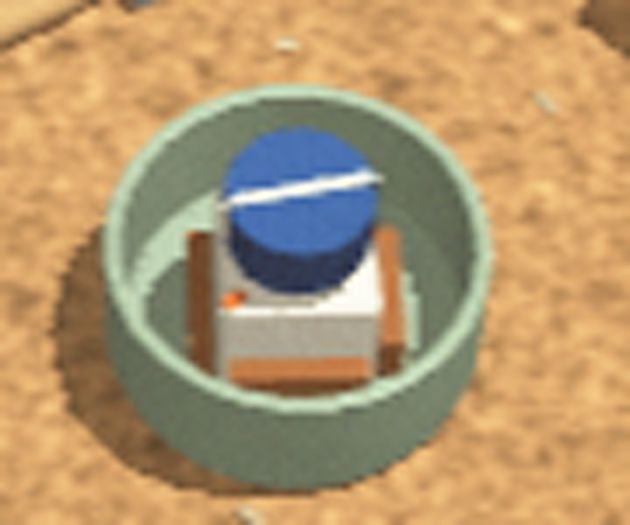

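View pics/side5.png

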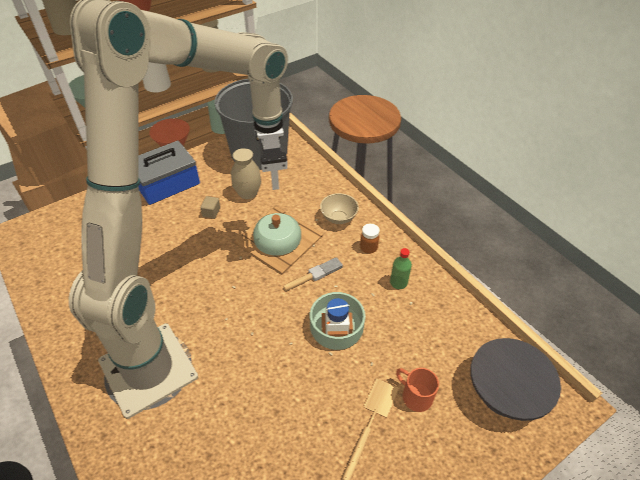

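Side view: lid stands on the board, (277,233). In the top crop the stripe runs (340,205)–(283,330) and the dabs are at (279,187) and (313,374). Now I'll work out the angles in world axes.

Run:
```python
from h import *
f=lambda a:(np.array(a,float)+.5)/6-.5+[340,230]
g=lambda a:(np.array(a,float)+.5)/7-.5+[295,280]
d=onz('top',f([[279,187],[313,374]]),.066);s=onz('top',f([[340,205],[283,330]]),.104)
print('dabs',d,'stripe',s,s.mean(0))
an=lambda a:np.degrees(np.arctan2(*(a[0]-a[1])[[1,0]]))
print(an(d),an(s))
d2=onz('side',g([[232,298]]),.066);s2=onz('side',g([[222,203],[380,178]]),.104);print(d2,s2,s2.mean(0),an(s2))
c=onz('top',f([[310,272]]),.104);print('cap centre top',c)
c=onz('side',g([[302,191]]),.104);print('cap centre side',c)
t=cv2.imread('pics/top5.png')
im=t[230:325,340:440];h=cv2.cvtColor(im,cv2.COLOR_BGR2HSV)
m=cv2.inRange(h,(100,120,60),(125,255,255));ys,xs=np.nonzero(m);print('blue top',xs.min()+340,xs.max()+340,ys.min()+230,ys.max()+230)
m=cv2.inRange(h,(3,170,150),(15,255,255));n,l,st,cc=cv2.connectedComponentsWithStats(m);print([(cc[i]+[340,230],st[i,4]) for i in range(1,n)])
# cradle edges
e=onz('top',f([[240,185],[160,295],[170,335],[280,415]]),.05);print(an(e[:2]),an(e[2:]))
im=cv2.imread('pics/wrist5.png');cv2.imwrite('pics/wrist5c.png',im)
```

```text
dabs [[ 0.53746135 -0.17844308  0.066     ]
 [ 0.46310143 -0.19267149  0.066     ]] stripe [[ 0.52506099 -0.19654054  0.104     ]
 [ 0.47566528 -0.1749767   0.104     ]] [ 0.50036313 -0.18575862  0.104     ]
10.832334400899988 -23.58381043837327
[[ 0.463343   -0.19032623  0.066     ]] [[ 0.47082291 -0.1719533   0.104     ]
 [ 0.52865095 -0.1976236   0.104     ]] [ 0.49973693 -0.18478845  0.104     ] 156.06320971412885
cap centre top [[ 0.4984837  -0.18514689  0.104     ]]
cap centre side [[ 0.49983979 -0.18516445  0.104     ]]
blue top 378 403 262 287
[(array([386. , 260.6]), np.int32(5)), (array([391., 261.]), np.int32(1)), (array([373., 271.]), np.int32(1)), (array([404., 270.]), np.int32(1)), (array([372., 273.]), np.int32(1)), (array([368.66666667, 277.33333333]), np.int32(3)), (array([403.4, 281.9]), np.int32(10)), (array([391.8, 292.6]), np.int32(5))]
-34.395588062897794 55.84342716817525
```

View pics/wrist5c.png

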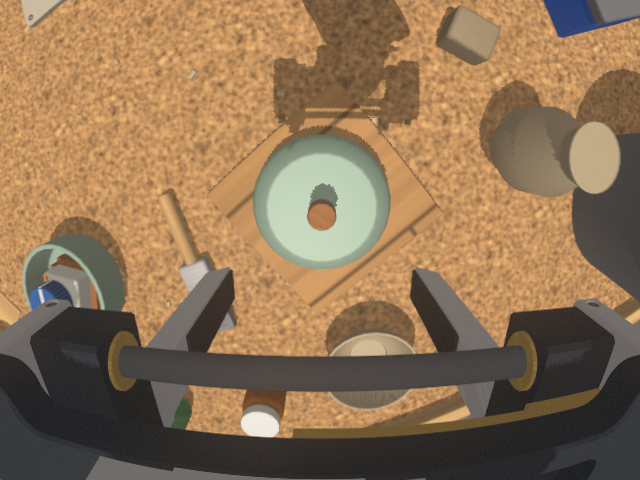

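The stripe sits 34° short of the dab line, which doesn't match the stated start range of -2.3 to -1.75 rad. I'll take a close look with the wrist camera before turning.

Call:
move_arm --plan '[[[3,0,-10],0],[[6,0,-20],0],[[9,0,-28],0],[[10,0,-32],0],[[10,0,-32],0],[[10,0,-32],0],[[10,0,-32],0],[[10,0,-32],0],[[10,0,-32],0],[[10,0,-32],0],[[10,0,-32],0],[[8,0,-26],0]]'

```text
t: 12.23
tcp_pos: [0.4949, -0.1636, 0.2617]
tcp_rot: [-0.692, 0.693, -0.146, 0.144]
ft_force: [0.7, 0.5, 0.4]
gripper_width: 0.0938
```

Call:
move_arm --plan '[[[8,0,-16],0],[[5,0,-8],0],[[0,0,0],0],[[0,0,0],0]]'

```text
t: 12.57
tcp_pos: [0.499, -0.1869, 0.2621]
tcp_rot: [0.693, -0.692, 0.145, -0.143]
ft_force: [0.2, 1.0, -0.5]
gripper_width: 0.0942
```

Run:
```python
from h import *
p,M,o=tcp();print(o['t'],p,o['qpos'],tomove([.4995,-.1851,.1]))
im=vision.read_camera('wrist')[:,:,::-1];cv2.imwrite('pics/wrist6.png',im)
cv2.imwrite('pics/wrist6c.png',cv2.resize(im[120:340,200:440],None,fx=2.7,fy=2.7,interpolation=cv2.INTER_CUBIC))
```

```text
12.5667 [ 0.49902668 -0.18689957  0.26210779] [ 0.00454786  0.41441239  0.43644353  1.76237168 -0.20257442  1.01140274
  1.67772824] [6.68301409e-02 1.62108602e+02 1.78758847e+00]
```

View pics/wrist6c.png

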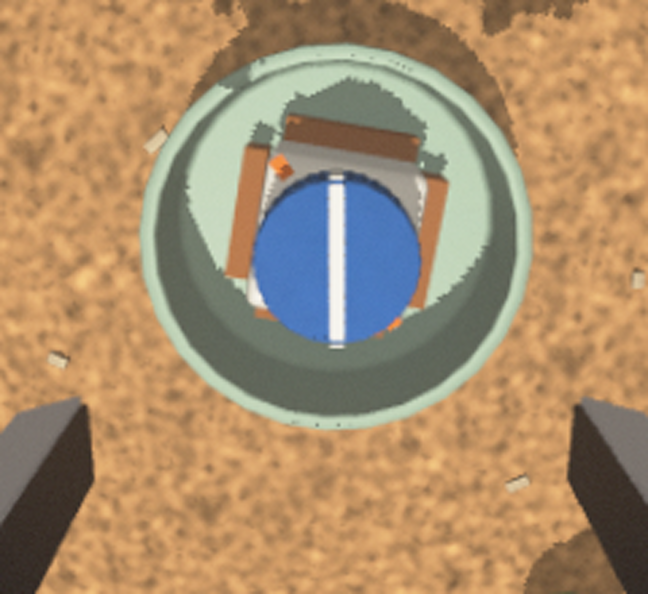

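The close view confirms the dabs on the line from upper-left (282,167) to lower-right (390,325), with the stripe vertical at x=337. The stripe therefore does not fit the stated start range: it would only fit if the stripe lay across the cap's x axis. I'll let torque and the pop-up tell me when the thread lets go. First I'll wind the wrist back so there is plenty of +yaw travel.

Call:
move_arm --plan '[[[0,0,0],0.12],[[0,0,0],0.12],[[0,0,0],0.12],[[0,0,0],0.12],[[0,0,0],0.12],[[0,0,0],0.12],[[0,0,0],0.12],[[0,0,0],0.12],[[0,0,0],0.12],[[0,0,0],0.12],[[0,0,0],0.12],[[0,0,0],0.12]]'

```text
t: 13.62
tcp_pos: [0.4999, -0.1851, 0.2627]
tcp_rot: [0.425, -0.425, 0.566, -0.565]
ft_force: [0.3, 0.6, -0.2]
gripper_width: 0.094
```

Call:
move_arm --plan '[[[0,5,0],0.12],[[0,5,0],0.12],[[0,5,0],0.12],[[0,5,0],0.12],[[0,5,0],0.12],[[0,5,0],0.12],[[0,5,0],0.12],[[0,5,0],0.12],[[0,5,0],0.12],[[0,5,0],0.12],[[0,0,0],0],[[0,0,0],0]]'

```text
t: 14.62
tcp_pos: [0.4996, -0.1858, 0.2124]
tcp_rot: [0.034, -0.035, 0.707, -0.706]
ft_force: [0.1, -0.2, 0.3]
gripper_width: 0.0937
```

Run:
```python
from h import *
p,M,o=tcp();print(o['t'],p,o['qpos'],M,tomove([.4995,-.1851,.085]))
im=vision.read_camera('wrist')[:,:,::-1];cv2.imwrite('pics/wrist7.png',im)
h=cv2.cvtColor(im,cv2.COLOR_BGR2HSV);m=cv2.inRange(h,(100,150,120),(125,255,255))
m=cv2.morphologyEx(m,cv2.MORPH_CLOSE,np.ones((15,15)))
cs=cv2.findContours(m,0,2)[0];c=max(cs,key=cv2.contourArea);(x,y),ax,a=cv2.fitEllipse(c);print((x,y),ax,onz('wrist',[[x,y]],.104))
```

```text
14.6167 [ 0.49963834 -0.18584461  0.21243615] [-0.36060984  0.68832673  1.12282984  1.83945651 -0.70500311  1.08258248
 -0.4390678 ] [[-9.95270887e-01 -1.45894083e-03  9.71274014e-02]
 [-9.71285695e-02  7.52191255e-04 -9.95271559e-01]
 [ 1.37898393e-03 -9.99998653e-01 -8.90338893e-04]] [-1.10365669e-01  1.27436741e+02 -6.41061730e-01]
(321.2175598144531, 230.29722595214844) (60.50666809082031, 64.93596649169922) [[ 0.50001177 -0.18548371  0.104     ]]
```

View pics/wrist7.png

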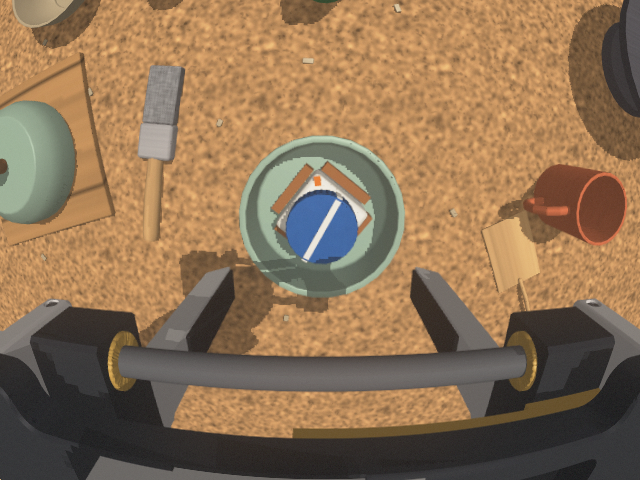

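The cap is at (321,230), centred between the fingers. Descend.

Call:
move_arm --plan '[[[0,15,-0.5],0],[[0,25,0],0],[[0,25,0],0],[[0,22,0],0],[[0,18,0],0],[[0,10,0],0],[[0,6,0],0],[[0,4,0],0],[[0,2,0],0],[[0,0,0],0],[[0,0,0],0]]'

```text
t: 15.58
tcp_pos: [0.5, -0.1873, 0.0868]
tcp_rot: [-0.033, 0.032, -0.706, 0.707]
ft_force: [-0.2, -0.1, 0.1]
gripper_width: 0.0939
```

Run:
```python
from h import *
p,M,o=tcp();print(o['t'],p,o['qpos'],o['ft_force'],o['wrist_torque'],tomove([.4998,-.1853,.085]))
```

```text
15.5833 [ 0.50003738 -0.1873201   0.08676569] [-0.25496731  0.83016642  0.94317786  1.96095553 -0.91677004  0.85256735
 -0.27598628] [-0.15962099 -0.06117861  0.08628278] [ 0.05784554  0.15094042 -0.03535036] [ 0.05256244  1.76463488 -2.03423176]
```

Call:
move_arm --plan '[[[0,1,-2],0],[[0,0,0],0],[[0,0,0],0]]'

```text
t: 15.83
tcp_pos: [0.4995, -0.1849, 0.0853]
tcp_rot: [0.033, -0.032, 0.706, -0.706]
ft_force: [0.4, 0.2, 0.9]
gripper_width: 0.0939
```

Call:
move_arm --plan '[[[0,0,0],0],[[0,0,0],0],[[0,0,0],0],[[0,0,0],0],[[0,0,0],0],[[0,0,0],0],[[0,0,0],0],[[0,0,0],0]]' --claw 0

```text
t: 16.5
tcp_pos: [0.4994, -0.1851, 0.0851]
tcp_rot: [0.032, -0.032, 0.706, -0.706]
ft_force: [-0.1, -0.2, 0.2]
gripper_width: 0.0589
```

```bash
cat > s.py <<'E'
from h import *
p,M,o=tcp();np.set_printoptions(precision=4,suppress=True);print(o['t'],p,o['qpos'],'F',o['ft_force'],'T',o['wrist_torque'],'w',o['gripper_width'],'yaw',np.arctan2(M[1,2],M[0,2]))
E
python3 s.py
```

```text
16.5 [ 0.4994 -0.1851  0.0851] [-0.2578  0.8316  0.9411  1.9645 -0.9196  0.8496 -0.2765] F [-0.0805 -0.2218  0.1501] T [-0.0513  0.1885  0.0093] w 0.05893919223028753 yaw -1.4789810162480914
```

Call:
move_arm --plan '[[[0,0,0],-0.05],[[0,0,0],-0.05],[[0,0,0],-0.05],[[0,0,0],-0.05],[[0,0,0],-0.05],[[0,0,0],-0.05],[[0,0,0],0],[[0,0,0],0]]'

```text
t: 17.17
tcp_pos: [0.4994, -0.1852, 0.0852]
tcp_rot: [-0.137, 0.137, -0.694, 0.694]
ft_force: [-0.2, -0.1, 1.5]
gripper_width: 0.0592
```

```bash
python3 s.py
python3 - <<'E'
from h import *
im=vision.read_camera('side')[:,:,::-1];cv2.imwrite('pics/side8.png',cv2.resize(im[270:355,285:395],None,fx=6,fy=6,interpolation=cv2.INTER_CUBIC))
im=vision.read_camera('wrist')[:,:,::-1];cv2.imwrite('pics/wrist8.png',im)
E
```

```text
17.1667 [ 0.4994 -0.1852  0.0852] [-0.223   0.7963  0.8664  1.9636 -0.8602  0.8018 -0.0351] F [-0.2388 -0.0773  1.4693] T [-0.0111  0.2197  0.0979] w 0.0591979468038605 yaw -1.180154348171504
```

View pics/wrist8.png

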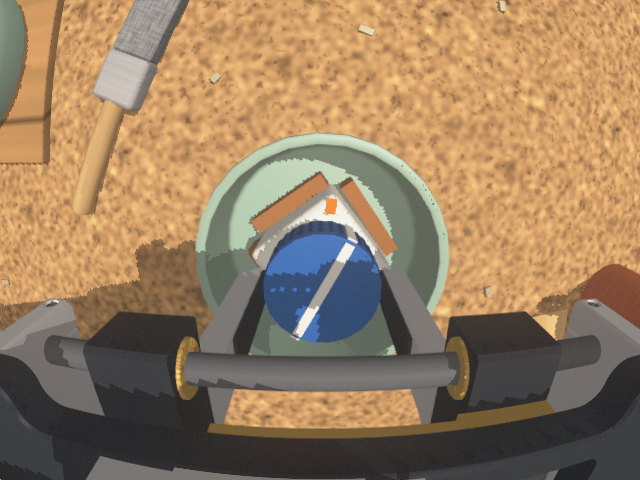

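View pics/side8.png

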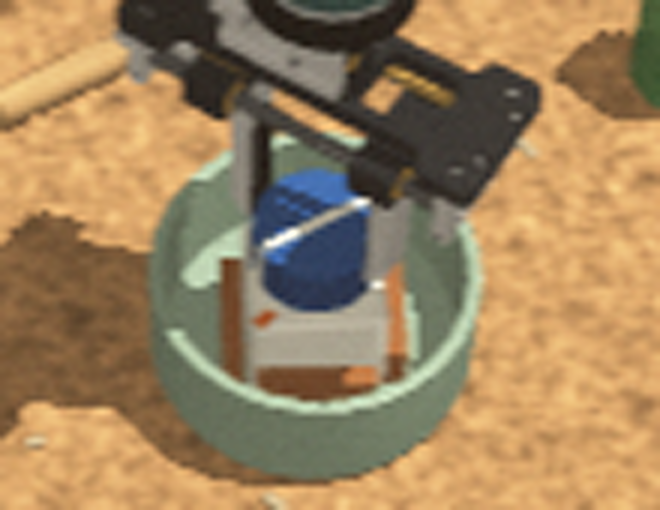

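The stripe is turning with the cap. I'll continue to the dab line and see whether the thread lets go.

Call:
move_arm --plan '[[[0,0,0],-0.05],[[0,0,0],-0.05],[[0,0,0],-0.05],[[0,0,0],-0.05]]'

```text
t: 17.6
tcp_pos: [0.4998, -0.1855, 0.0858]
tcp_rot: [-0.207, 0.206, -0.676, 0.676]
ft_force: [-1.0, 0.3, 8.2]
gripper_width: 0.0591
```

```bash
python3 s.py
```

```text
17.6 [ 0.4998 -0.1855  0.0858] [-0.1977  0.7734  0.8153  1.9623 -0.817   0.7723  0.1251] F [-1.0484  0.2877  8.1904] T [ 0.1732  0.3859 -0.1131] w 0.059082347484235666 yaw -0.9780551329105742
```

Call:
move_arm --plan '[[[0,0,0],-0.05],[[0,0,0],-0.05],[[0,0,0],0],[[0,0,0],0]]'

```text
t: 17.93
tcp_pos: [0.5, -0.1856, 0.0861]
tcp_rot: [-0.24, 0.239, -0.665, 0.666]
ft_force: [-0.2, 0.9, 8.4]
gripper_width: 0.0591
```

```bash
python3 s.py
python3 - <<'E'
from h import *
im=vision.read_camera('wrist')[:,:,::-1];cv2.imwrite('pics/wrist9.png',im)
E
```

```text
17.9333 [ 0.5    -0.1856  0.0861] [-0.1842  0.7626  0.7892  1.9617 -0.7949  0.758   0.2016] F [-0.1542  0.8758  8.3573] T [0.1235 0.2511 0.0714] w 0.0590545636852423 yaw -0.87999981776272
```

View pics/wrist9.png

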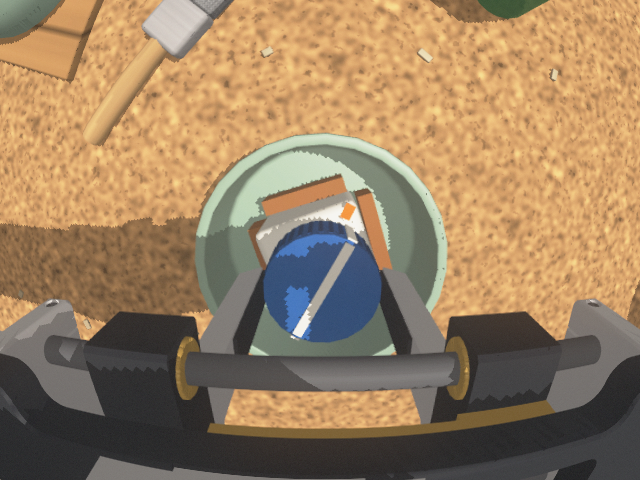

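Fz jumped to about +8 N and the TCP was pushed up about 1 mm as the stripe reached the dab line, which is the pop. The stripe now points at the dab at (348,211). I'll stop turning and raise a little to test whether the jar stays down.

Call:
move_arm --plan '[[[0,-1,0],0],[[0,-1,0],0],[[0,-1,0],0],[[0,-1,0],0],[[0,0,0],0]]'

```text
t: 18.4
tcp_pos: [0.4993, -0.185, 0.089]
tcp_rot: [0.24, -0.24, 0.665, -0.665]
ft_force: [-0.1, 0.2, -0.4]
gripper_width: 0.0592
```

```bash
python3 s.py
```

```text
18.4 [ 0.4993 -0.185   0.089 ] [-0.1883  0.759   0.7945  1.9601 -0.7879  0.7651  0.1964] F [-0.1295  0.181  -0.4357] T [-0.0423  0.1663  0.0182] w 0.059199562221384575 yaw -0.8791397100262526
```

Fz is -0.4 N, which is only the cap's weight, so the jar is staying down. I'll raise it.

Call:
move_arm --plan '[[[0,-2,0],0],[[0,-4,0],0],[[0,-5,0],0],[[0,-5,0],0],[[0,-5,0],0],[[0,-4,0],0],[[0,-3,0],0],[[0,-2,0],0],[[0,0,0],0],[[0,0,0],0],[[0,0,0],0],[[0,0,0],0]]'

```text
t: 19.4
tcp_pos: [0.4992, -0.185, 0.1188]
tcp_rot: [0.24, -0.24, 0.665, -0.665]
ft_force: [-0.7, 0.4, -0.1]
gripper_width: 0.0589
```

```bash
python3 s.py
python3 - <<'E'
from h import *
im=vision.read_camera('side')[:,:,::-1];cv2.imwrite('pics/side10.png',im);cv2.imwrite('pics/side10c.png',cv2.resize(im[260:355,285:395],None,fx=6,fy=6,interpolation=cv2.INTER_CUBIC))
im=vision.read_camera('wrist')[:,:,::-1];cv2.imwrite('pics/wrist10.png',im)
im=vision.read_camera('top')[:,:,::-1];cv2.imwrite('pics/top10.png',im)
E
```

```text
19.4 [ 0.4992 -0.185   0.1188] [-0.2173  0.7216  0.8415  1.9379 -0.7365  0.823   0.1553] F [-0.6692  0.3881 -0.0555] T [-0.0627  0.131  -0.0126] w 0.05888478539960918 yaw -0.8790290182233877
```

View pics/wrist10.png

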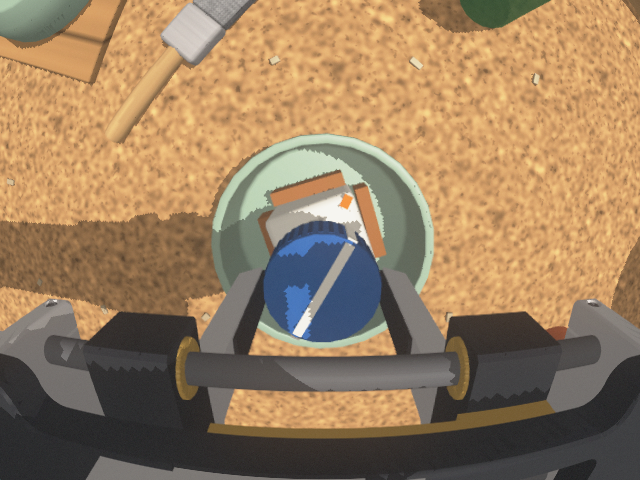

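View pics/side10c.png

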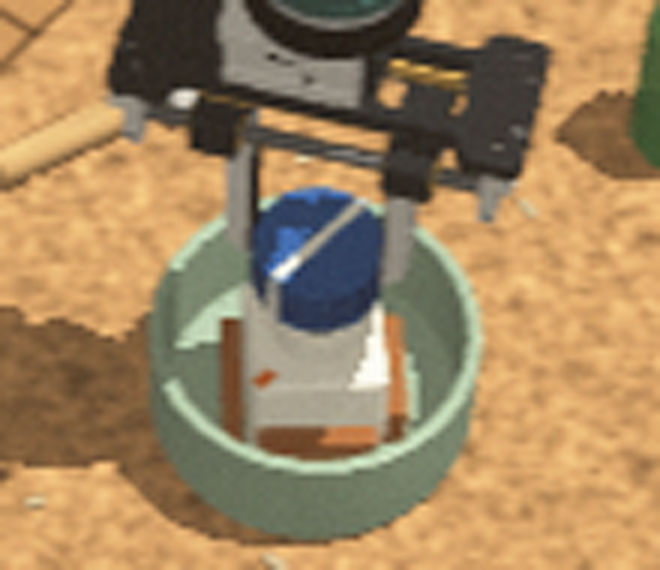

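View pics/top10.png

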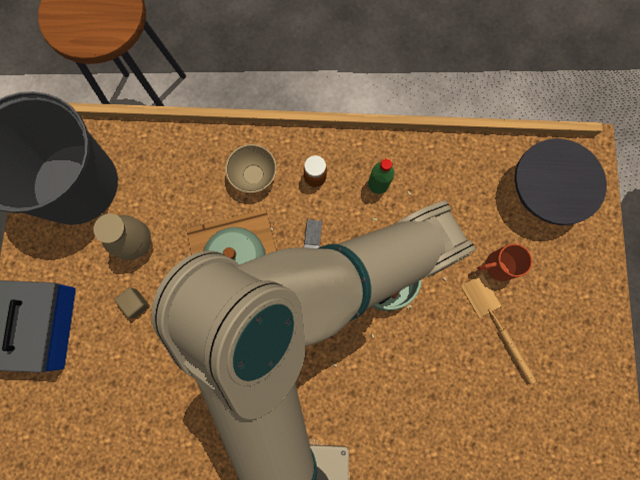

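View pics/side10.png

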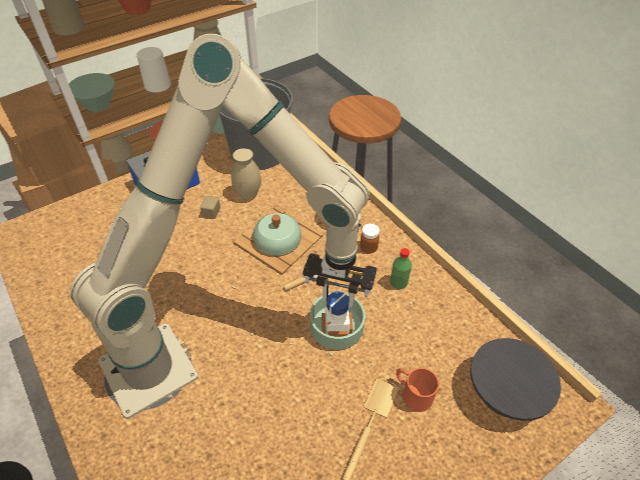

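```bash
python3 -c "
from workcell import ctrl
print(ctrl.hand_in())"
```

```text
the job is handed in; nothing more can be done
None
```

I set the lid on the board, unscrewed the cap, and handed the job in at about 19.5 s with the cap held level above the jar. No verdict was reported.

- **Lid:** I lifted it by the knob and released it on the board. The release point was (0.536, 0.194), within about 5 mm of my two camera estimates of the board's centre. The last side picture shows it standing level.
- **Cap:** I gripped it at 59 mm and turned it +0.60 rad. The thread let go near the dab line: the upward force jumped to about 8 N and the tool was pushed up about 1 mm. I then raised it straight up about 34 mm, so its centre should be about 36 mm above the mouth, give or take a millimetre or two. The stripe points at the dab in the wrist view.
- **Jar:** After the first 4 mm of lift the wrist felt only the cap's weight (-0.4 N). In the side view the dab stayed at the same pixel, so the jar is still seated.
- **Bystanders:** Those I can see in the last pictures look unmoved. The arm hides part of the top view.

**Mismatch with the task text:** the stripe started only 0.60 rad (or, the other way round, 3.74 rad) short of the dabs, not the stated 1.75 to 2.3 rad. I therefore relied on the pop-up and the force readings to know when to stop turning. If the cap's real x axis lies across the stripe rather than along it, the final stripe-angle check would fail. The thread letting go right at the stripe–dab line suggests it does not.

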